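Pack hexagonal glaze jars tight in a tray

ROBOT

A 6-joint arm with a two-finger parallel gripper is mounted at the origin on the work surface. World frame = base frame: x ahead of the robot, y to its left, z up, the work surface at z = 0. Lengths are in mm, angles in rad, forces in N, time in s.
With the tool pointing down it reaches from about 300 to 775 mm from the base axis. Payload 14.6 kg.
Tool frame: the origin (TCP) lies midway between the tips of the shut fingers; the grasp point (between the pads) lies grasp_offset behind it (grasp_offset is the distance from the TCP to the grasp point, in mm); z points along the fingers, y is the line along which they close (so a half turn about z gives the same grasp; the last joint's range is limited). The gripper opens to 94 mm and grips with 3 to 60 N. Pads are 16 mm wide; open, the fingers measure 119 mm over their backs; the gripper's body (75 mm by 177 mm) begins 78 mm behind the grasp point.
Start: joints at [1.275, 0.3, 1.521, -0, 1.321, -0.067], TCP at [124.743, 535.657, 205.446] pointing down, gripper open.
Joint ranges: [-3.03, 3.03], [-0.79, 2.21], [0.23, 2.52], [-1.04, 4.18], [0, 3.07], [-2.55, 2.55]. Speed limits (rad/s): [2.22, 2.22, 2.57, 3.14, 3.14, 3.14].

INTERFACE

Orientations are given as [roll, pitch, yaw] about the fixed x, y, z axes, in that order (R = Rz(yaw) Ry(pitch) Rx(roll)).
In Python, from cell import * gives the robot as it stands. The module is installed in compiled form; this text tells all that it offers.
- The arm moves only by the shell command python3 -m jog 'ROWS' [FORCE]. ROWS is JSON, a list of rows, each a list of 3 entries, a list of its own where there are three numbers: the finger opening in mm, from 0 to 94, then the shift along the tool's x, y, z in units of 50 mm (1.0 is 50 mm), then the turn about the tool's z in units of 180 degrees (1.0 is 180 degrees). In form: [[fingers, [dx, dy, dz], twist], ...]. A call has 1 to 20 rows; each row shifts and turns the commanded pose from where the row before left it, along the tool's axes as they then stand; what a row does not reach is not made up. A row lasts 1/10 s, in which the tool goes at most 50 mm and 8.59 degrees, less where a joint would pass 70% of its speed; a pose out of reach is approached as far as the arm can. A call with a number of a shift or a turn outside -1 to 1 is refused whole. A call with a gripper value outside its range is refused whole. The fingers move at their own pace and stop on an object; FORCE is the grip in N (left out, the last holds). Time passes only in rows, so rows that do not move let the fingers close. It gives the time, the measured TCP pose, the force, the opening and the grip force at its end, in the units of the state.
- read_state(): the state, without advancing time (a new reading comes with each control period).
- camera(name): name is "side" or "top"; returns the picture (400x640x3 uint8, red, green, blue); there is no depth.
- calibration(name): a dict with "mtx" (3x3 intrinsics, pixels), "distortion" ([k1, k2, p1, p2, k3] as OpenCV has them; the pictures are not rectified), "cam_to_world" (4x4, takes a point from camera to world coordinates). Camera axes: x right, y down, z forward; pixel columns grow to the right and rows downward; lengths in mm; the calibration is good to about 2 mm. A picture is of the moment at which its call begins. calibration takes no time and is no camera call.
- sign_off(): hands the job in; it is judged then, once.
Trained networks look in the newest picture that a camera, given by its name, has taken for a name from the list of things; names that differ only in an ending like _2 or _b are one class to them, and where a whole thing is asked for, a point or a joint stands for the part that bears it (a point fixed in the world has none). Each returns a list of dicts, best first, with "conf" (0 to 1); they miss things now and then, are a little off and sometimes report something else, mostly with a low value. They report only what shows in the picture. A call takes as long as a camera call.
- regions_of(camera, query): "pixels" (400x640 bool, what is visible of it) and "rect" ([centre column, centre row, width, height] in pixels, round what is visible of it).
The state is a dict: "clock": time; "joints": joint angles; "qd": joint speeds; "effort": joint torques, N m; "eef_pos": TCP position; "eef_rot": TCP orientation; "wrist_force": force on the tool from outside, world axes, zero at the start; "moment": the same for the moment, N m; "finger_gap": finger opening in mm; "finger_force": force on a finger pad.
Only numpy, scipy, OpenCV 4.12 (cv2) and the standard library are available. Lean on these libraries where they do the work, as an engineer would, in place of code of your own. Each camera call takes 0.05 s, during which the arm holds its last target. There are 200 camera calls.

TASK

Take the two hexagonal jars (orange and green) from the sloping rack and stand them in the tray with the white and blue ones, setting them down without dropping them, so that the four make one tight honeycomb, flat faces against flat faces. Then slide the tray's blue fence up against the pack and let go. Leave the round jar on the rack, and the bowl and the brush, where they are.

Things in the scene. Friction and masses are not known exactly. Their poses are not given: they have to be found in the camera images.
- jar_orange: orange hexagonal jar, 0.28 kg: body 62 mm across flats, 71.6 across corners, 60 high; on top a square light wooden knob 30 x 30, 36 high (96 in all). Origin: centre of the underside; z along its axis to the knob; x square to a side face (others every 60 deg), y towards an edge; knob faces square to x and y. Starts on the rack, leaning 30 deg, x up the slope, against the lip.
- jar_green: green hexagonal jar, same shape, size and axes as the orange one, starting likewise in another bay of the rack.
- jar_white: white hexagonal jar, same shape, size and axes, loose. Starts upright in the tray's far row (tray x = +28 mm), within 3 mm of the -y end wall, its x along the tray's y, so two faces look at the ends.
- jar_blue: blue hexagonal jar, same shape, size and axes, loose. Starts upright in the tray's near row (tray x = -28 mm), within 3 mm of the step, about 31 mm further along tray +y than the white jar, its x along the tray's y.
- tray: fixed wooden tray, inside 129 (x) by 250 mm (y), floor 6 thick, walls 6 thick, 32 high. Origin: centre of the underside; y to the left. A 31 mm step in the near corner of its -y end staggers two rows of jars (x = +28, -28 mm; 4 mm play). Free places: far row, 62 mm from white along +y (touches white, blue); near row, 62 mm from blue (touches blue, other new jar). Either new jar in either.
- fence (a joint): travel of the blue sliding fence along the tray, in m: 0 is at the +y end, it grows as the fence is pushed towards tray -y (towards the pack), up to 0.12; friction 2 N, no spring. It starts at 0 to 0.02, and lies against the full pack at about 0.074.
- fence_face (a point): centre of the fence's face that looks at the pack (tray -y), 27 mm above the tray's underside; axes as the tray's. The fence is a plate 126 mm long (x), 8 mm thick, its top 46 mm above the tray's underside.
- fence_post (a point): middle of the fence's handle post, 95 mm above the tray's underside: a post 26 mm (tray x) by 16 mm (tray y), rising from the plate's top to 116 mm, its pack-side face 4 mm behind the fence's face. Pinch it across x or push it; axes as the tray's.
- rack: fixed wooden rack, 300 mm long (y), its board 108 mm deep and sloping 30 deg up away from the robot, with a lip (22 mm above the board) along the low edge. Origin: on the table below the board's centre; x away from the robot (up the slope), y along the rack, z up. Three bays 97 mm apart along y; which jar stands in which varies.
- round_jar: white round jar, 62 mm in diameter and 58 mm high with a round steel knob 28 mm in diameter and 26 mm high, standing in one of the rack's three bays, leaning like the others; origin: centre of the underside. Not to be moved.
- bowl: white bowl, 120 mm across and 50 mm high, beyond the work; origin: centre of the underside. Not to be moved.
- brush: brush lying on the table beyond the work, along its x, about 200 mm long; origin: underside of its middle. Not to be moved.

How it is judged (in metres and radians):
On the way:
1. both new jars stand upright on the tray's floor, let go, with the fence not yet closed up (angle between each of jar_orange, jar_green's own z axis and vertical below 0.1 rad and z of jar_orange in the frame of tray between 0 and 0.01 m and x of jar_orange in the frame of tray between -0.045 and 0.045 m and y of jar_orange in the frame of tray between -0.11 and 0.11 m and z of jar_green in the frame of tray between 0 and 0.01 m and x of jar_green in the frame of tray between -0.045 and 0.045 m and y of jar_green in the frame of tray between -0.11 and 0.11 m and contact force between the fingers and jar_orange below 0.2 N and contact force between the fingers and jar_green below 0.2 N and value of joint fence below 0.055 m), for 0.2 s.
At the end, for the whole second after the job is handed in: All four hexagonal jars stand upright (0.1 rad) on the tray floor, at rest, released, in one honeycomb: every pair of neighbours face to face (gap under 4 mm, parallel within 0.11 rad; white touches blue and a new jar, blue and the new jars all touch); the fence within 4 mm of a new jar (angle between each of jar_white, jar_blue, jar_orange, jar_green's own z axis and vertical below 0.1 rad and z of jar_white in the frame of tray between 0 and 0.01 m and x of jar_white in the frame of tray between -0.045 and 0.045 m and y of jar_white in the frame of tray between -0.11 and 0.11 m and z of jar_blue in the frame of tray between 0 and 0.01 m and x of jar_blue in the frame of tray between -0.045 and 0.045 m and y of jar_blue in the frame of tray between -0.11 and 0.11 m and z of jar_orange in the frame of tray between 0 and 0.01 m and x of jar_orange in the frame of tray between -0.045 and 0.045 m and y of jar_orange in the frame of tray between -0.11 and 0.11 m and z of jar_green in the frame of tray between 0 and 0.01 m and x of jar_green in the frame of tray between -0.045 and 0.045 m and y of jar_green in the frame of tray between -0.11 and 0.11 m and horizontal distance between jar_white and jar_blue below 0.066 m and (angle between the x axis of jar_white and the x axis of jar_blue, either way round below 0.11 rad or angle between the x axis of jar_white and the x axis of jar_blue, either way round between 0.937198 and 1.1572 rad) and horizontal distance between each of jar_orange, jar_blue and jar_green below 0.066 m and (angle between the x axis of jar_orange and the x axis of jar_green, either way round below 0.11 rad or angle between the x axis of jar_orange and the x axis of jar_green, either way round between 0.937198 and 1.1572 rad) and horizontal distance between jar_blue and jar_orange below 0.066 m and (angle between the x axis of jar_blue and the x axis of jar_orange, either way round below 0.11 rad or angle between the x axis of jar_blue and the x axis of jar_orange, either way round between 0.937198 and 1.1572 rad) and (angle between the x axis of jar_blue and the x axis of jar_green, either way round below 0.11 rad or angle between the x axis of jar_blue and the x axis of jar_green, either way round between 0.937198 and 1.1572 rad) and ((horizontal distance between jar_white and jar_orange below 0.066 m and (angle between the x axis of jar_white and the x axis of jar_orange, either way round below 0.11 rad or angle between the x axis of jar_white and the x axis of jar_orange, either way round between 0.937198 and 1.1572 rad)) or (horizontal distance between jar_white and jar_green below 0.066 m and (angle between the x axis of jar_white and the x axis of jar_green, either way round below 0.11 rad or angle between the x axis of jar_white and the x axis of jar_green, either way round between 0.937198 and 1.1572 rad))) and y of any of jar_orange, jar_green in the frame of fence_face above -0.035 m and linear speed of each of jar_white, jar_blue, jar_orange, jar_green below 0.02 m/s and contact force between the fingers and jar_white below 0.2 N and contact force between the fingers and jar_blue below 0.2 N and contact force between the fingers and jar_orange below 0.2 N and contact force between the fingers and jar_green below 0.2 N).
It fails at once if the round jar, the bowl or the brush is moved by more than 25 mm (distance of any of round_jar, bowl, brush from where it was at the start of the episode above 0.025 m).
It fails at once if a hexagonal jar is dropped or thrown (moves faster than 0.7 m/s untouched by the fingers: a fall of about 25 mm) ((linear speed of jar_white above 0.7 m/s and contact force between the fingers and jar_white below 0.01 N) or (linear speed of jar_blue above 0.7 m/s and contact force between the fingers and jar_blue below 0.01 N) or (linear speed of jar_orange above 0.7 m/s and contact force between the fingers and jar_orange below 0.01 N) or (linear speed of jar_green above 0.7 m/s and contact force between the fingers and jar_green below 0.01 N)).
It also fails if it takes over 69 s, if anything falls off the work surface, if the arm or the gripper's body presses on something with over 40 N, if the wrist force passes 120 N, or if a joint passes its speed limit or range.

## Working session

There is one attempt and no reset: what is moved stays moved. The work goes in short steps, Python scripts to look and compute and a shell command to move; the robot and the scene stay as the last step left them, time stands still between calls to the robot, and variables do not carry over. Pictures are saved under pics/ and viewed, at most 10 in all, crops included, and the job is handed in when it is done.

```bash
mkdir -p pics; ls; python3 - <<'E'
from cell import *
import cv2
s=read_state();print({k:s[k] for k in s})
try: print(grasp_offset)
except Exception as e: print(e)
import cell;print([n for n in dir(cell) if n[0]!='_'])
for c in("side","top"):
    cv2.imwrite(f"pics/{c}0.png",camera(c)[:,:,::-1]);k=calibration(c);print(k)
    for q in("jar_orange","jar_green","jar_white","jar_blue","tray","fence","rack","round_jar"):
        print(c,q,[(round(float(r['conf']),2),[round(float(v)) for v in r['rect']]) for r in regions_of(c,q)[:3]])
E
```

```text
pics
{'clock': 0.0, 'joints': array([ 1.27540400e+00,  3.00455931e-01,  1.52159152e+00, -2.80917364e-07,
        1.32069493e+00, -6.66195384e-02]), 'qd': array([ 2.06371039e-03,  6.95641681e-04,  9.51292861e-05, -1.12183449e-03,
        5.29062370e-04,  5.76636413e-04]), 'effort': array([ 1.93294109e-03, -5.31817031e+01, -3.52729869e+01,  7.09522306e-02,
        2.45203811e-02, -1.67650287e-04]), 'eef_pos': array([124.66615306, 535.41187313, 204.89023516]), 'eef_rot': array([-3.14044546e+00, -7.62661838e-05,  2.91281989e+00]), 'wrist_force': array([0.20889871, 0.117691  , 0.67889991]), 'moment': array([ 0.000581  , -0.02481071, -0.00025873]), 'finger_force': 0.0, 'finger_gap': 93.77105188968564}
18.8
['Unreachable', 'calibration', 'camera', 'grasp_offset', 'read_state', 'regions_of', 'sign_off']
{'mtx': array([[515.44220262,   0.        , 323.76861121],
       [  0.        , 515.44220262, 207.37391327],
       [  0.        ,   0.        ,   1.        ]]), 'distortion': array([0.04133607, 0.        , 0.        , 0.        , 0.        ]), 'cam_to_world': array([[-9.95666068e-01, -6.299
[... 1030 characters left out ...]
       [-9.99907622e-01, -1.24128591e-02,  5.53797136e-03,
        -1.25037400e+01],
       [-2.57652329e-03, -2.26954618e-01, -9.73901927e-01,
         1.16066504e+03],
       [ 0.00000000e+00,  0.00000000e+00,  0.00000000e+00,
         1.00000000e+00]])}
top jar_orange [(0.74, [170, 263, 34, 42])]
top jar_green [(0.97, [255, 244, 32, 37])]
top jar_white [(0.91, [449, 218, 34, 25]), (0.62, [169, 262, 37, 35])]
top jar_blue [(0.75, [432, 241, 33, 30])]
top tray [(0.88, [405, 228, 120, 73]), (0.62, [214, 254, 31, 37])]
top fence [(0.66, [407, 228, 124, 70]), (0.54, [367, 220, 8, 55])]
top rack [(0.58, [212, 244, 134, 68]), (0.47, [252, 160, 51, 45])]
top round_jar [(0.62, [212, 253, 31, 36])]
```

```bash
python3 - <<'E'
import cv2
a=cv2.imread("pics/top0.png");cv2.imwrite("pics/t1.png",cv2.resize(a[170:310,130:490],(800,311),interpolation=cv2.INTER_CUBIC))
a=cv2.imread("pics/side0.png");cv2.imwrite("pics/s1.png",cv2.resize(a[120:370,240:460],(528,600),interpolation=cv2.INTER_CUBIC))
E
```

```text
(no output)
```

View pics/t1.png

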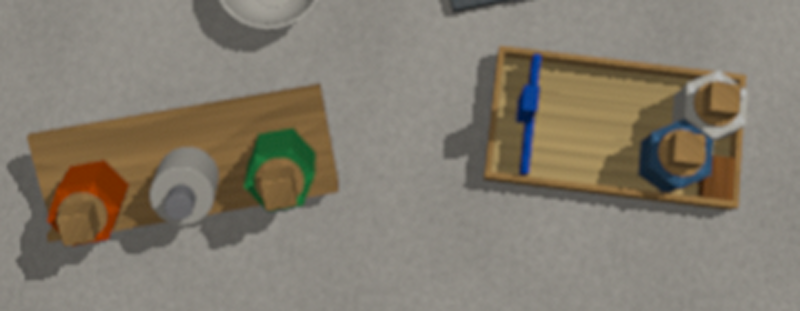

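View pics/s1.png

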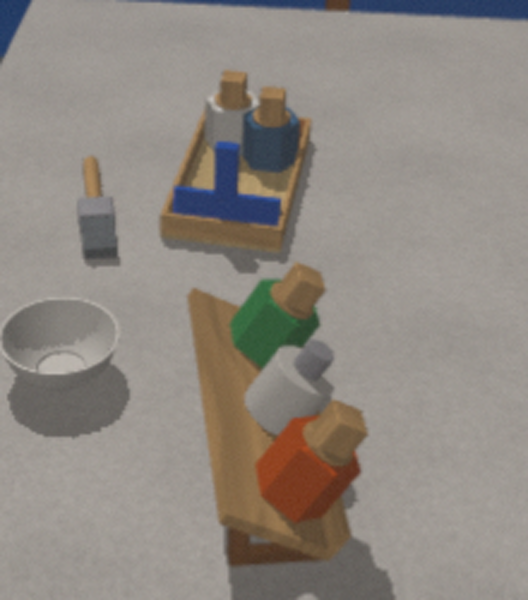

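The top crop shows orange, round and green jars left to right on the rack (picture columns about 165, 212 and 255). The tray is on the right, yawed a few degrees, with the fence near its left end and white and blue at its right end. The side view agrees. Next I fit the known shapes to the colour masks in both cameras.

```bash
cat > h.py <<'E'
from cell import *
import numpy as np, cv2
from scipy.optimize import minimize
from scipy.spatial.transform import Rotation as Ro
CAL={c:calibration(c) for c in("side","top")}; S=4
def proj(c,P):
    k=CAL[c];T=np.linalg.inv(k["cam_to_world"])
    return cv2.projectPoints(np.asarray(P,float).reshape(-1,3),cv2.Rodrigues(T[:3,:3])[0],T[:3,3],k["mtx"],k["distortion"])[0].reshape(-1,2)
def box(x,y,z): return np.array([[a,b,c] for a in x for b in y for c in z],float)
HEX=np.array([[71.6/2*np.sin(a),71.6/2*np.cos(a),z] for a in np.arange(6)*np.pi/3 for z in(0,60)])
KNOB=box((-15,15),(-15,15),(60,96))
def pose(x,y,z,yaw,tilt=0): # tilt about own y, top towards -x
    R=(Ro.from_euler('z',yaw)*Ro.from_euler('y',-tilt)).as_matrix()
    return lambda P:np.asarray(P)@R.T+[x,y,z]
def fill(img,c,P,v,off,so=(0,0)):
    q=(cv2.convexHull((proj(c,P)+so).astype(np.float32)).reshape(-1,2)-off+.5)*S-.5
    cv2.fillConvexPoly(img,np.round(q*16).astype(np.int32),v,cv2.LINE_8,4)
HUE={'orange':(4,12,150),'green':(50,80,90),'blue':(100,118,90),'wood':(13,24,50)}
def hmask(im,n):
    h=cv2.cvtColor(im,cv2.COLOR_RGB2HSV);l,u,s=HUE[n]
    return ((h[...,0]>=l)&(h[...,0]<=u)&(h[...,1]>=s)&(h[...,2]>25)).astype(np.float32)
bl=lambda a:cv2.GaussianBlur(a,(0,0),1.0)
def down(a): return cv2.resize(a,None,fx=1/S,fy=1/S,interpolation=cv2.INTER_AREA)
E
python3 - <<'E'
from h import *
for c in("top","side"):
    im=camera(c);np.save(c+"0.npy",im);h=cv2.cvtColor(im,cv2.COLOR_RGB2HSV)
    for n in HUE:
        m=hmask(im,n);ys,xs=np.nonzero(m);print(c,n,m.sum(),np.percentile(xs,[1,50,99]),np.percentile(ys,[1,50,99]))
    pts={"top":[(165,255),(255,237),(435,243),(366,240),(380,230),(220,225),(168,268),(254,253),(448,214),(456,250),(400,258)],"side":[(360,310),(350,255),(352,178),(310,205),(333,195),(335,285),(378,300),(336,155),(320,222)]}[c]
    print([(p,tuple(map(int,h[p[1],p[0]]))) for p in pts])
E
```

```text
top orange 562.0 [152. 173. 186.] [243. 254. 277.]
top green 768.0 [  0. 245. 270.] [162. 233. 260.]
top blue 598.0 [363. 420. 449.] [196. 235. 254.]
top wood 11100.0 [148. 361. 462.] [153. 232. 277.]
[((165, 255), (12, 255, 134)), ((255, 237), (70, 184, 90)), ((435, 243), (17, 139, 79)), ((366, 240), (108, 246, 142)), ((380, 230), (20, 110, 163)), ((220, 225), (17, 137, 121)), ((168, 268), (17, 137, 123)), ((254, 253), (17, 137, 125)), ((448, 214), (18, 140, 71)), ((456, 250), (14, 178, 109)), ((400, 258), (20, 26, 87))]
side orange 1747.0 [348. 375. 494.] [ 40. 307. 335.]
side green 1766.0 [338. 620. 636.] [ 48.65 120.   268.  ]
side blue 48704.0 [163. 345. 625.] [  1.    52.   197.97]
side wood 13123.0 [308. 407. 628.] [ 79. 119. 350.]
[((360, 310), (8, 192, 146)), ((350, 255), (65, 109, 89)), ((352, 178), (106, 76, 81)), ((310, 205), (17, 113, 126)), ((333, 195), (113, 153, 102)), ((335, 285), (16, 112, 132)), ((378, 300), (16, 117, 126)), ((336, 155), (16, 107, 112)), ((320, 222), (19, 20, 103))]
```

```bash
cat >> h.py <<'E'
HUE.update(orange=(4,13,150),blue=(98,120,55),wood=(14,25,60),green=(45,85,70))
def fit(render,p0,steps,masks,wins,so=None):
    # render(p)-> list of (points,label) painter order per cam ; masks: {(cam,label):img}
    def cost(p):
        t=0
        for c,w in wins.items():
            x0,y0,x1,y1=w; L=np.zeros(((y1-y0)*S,(x1-x0)*S),np.uint8)
            for P,v in render(p,c): fill(L,c,P,v,(x0,y0),so[c] if so else (0,0))
            for (cc,v),m in masks.items():
                if cc==c: t+=((bl(down((L==v).astype(np.float32)))-bl(m[y0:y1,x0:x1]))**2).sum()
        return t
    n=len(p0);sim=np.vstack([p0]+[np.array(p0)+np.eye(n)[i]*steps[i] for i in range(n)])
    r=minimize(cost,p0,method='Nelder-Mead',options=dict(initial_simplex=sim,maxiter=250*n,xatol=.02,fatol=.02,adaptive=True))
    sim=np.vstack([r.x]+[r.x+np.eye(n)[i]*steps[i]*.4 for i in range(n)])
    return minimize(cost,r.x,method='Nelder-Mead',options=dict(initial_simplex=sim,maxiter=250*n,xatol=.01,fatol=.01,adaptive=True))
def cam_xy(c,u,v,z):
    k=CAL[c];q=cv2.undistortPoints(np.array([[[u,v]]],float),k["mtx"],k["distortion"])[0,0]
    M=k["cam_to_world"];d=M[:3,:3]@[*q,1];o=M[:3,3];return o+d*(z-o[2])/d[2]
E
cat > fit1.py <<'E'
from h import *
im={c:np.load(c+"0.npy") for c in CAL}
print("guess",cam_xy("top",170,263,100),cam_xy("top",255,244,100),cam_xy("top",405,228,16))
W={"o":{"top":(140,230,205,290),"side":(335,270,405,350)},"g":{"top":(225,215,285,275),"side":(325,220,390,285)}}
for n,col,g in(("o","orange",(170,255)),("g","green",(255,240))):
    a=cam_xy("top",*g,70)
    for cams in(("top","side"),("top",),("side",)):
        T=lambda p:pose(p[0],p[1],p[2] if len(cams)>1 else Z,p[3]*.01,np.pi/6)
        def R(p,c): t=T(p);return [(t(HEX),1),(t(KNOB),2)]
        r=fit(R,[a[0]+20,a[1],45 if len(cams)>1 else 0,8],[8,8,6,6],{(c,1):hmask(im[c],col) for c in cams}|{(c,2):hmask(im[c],'wood')*0+0 for c in ()},{c:W[n][c] for c in cams})
        if len(cams)>1: Z=r.x[2]
        print(n,cams,r.x.round(2),round(r.fun,1),"knob@84",T(r.x)([[0,0,84]]).round(1))
# tray: p = x,y,yaw,fence,white y,blue dy
WT={"top":(340,185,475,275),"side":(300,140,380,235)}
def R(p,c):
    t=pose(p[0],p[1],0,p[2]*.01);f=p[3];fy=125-8-f   # fence face y
    j=lambda x,y:pose(*(t([[x,y,6]])[0]),p[2]*.01+np.pi/2)
    w=j(28,p[4]);b=j(-28,p[5])
    fp=[(t(box((-63,63),(fy,fy+8),(8,46))),2),(t(box((-13,13),(fy+4,fy+20),(46,116))),2)]
    L=[(t(box((-70.5,70.5),(-131,131),(0,32))),1)]
    jars=[(w(HEX),3),(w(KNOB),1),(b(HEX),2),(b(KNOB),1)]
    if c=="top": return L+fp+jars
    wall=[(t(box((-70.5,70.5),(125,131),(0,32))),1),(t(box((-70.5,-64.5),(-131,131),(0,32))),1)]
    return L+jars+fp+wall
a=cam_xy("top",405,228,16)
for cams in(("top","side"),("top",),("side",)):
    m={}
    for c in cams: m[c,1]=hmask(im[c],'wood');m[c,2]=hmask(im[c],'blue')
    r=fit(R,[a[0],a[1],-5,15,-91,-60],[8,8,6,8,6,6],m,{c:WT[c] for c in cams});print("tray",cams,r.x.round(2),round(r.fun,1))
E
time python3 fit1.py
```

```text
guess [482.72302967 304.80376058 100.        ] [526.19619525 123.93137684 100.        ] [ 580.04106253 -215.83784785   16.        ]
o ('top', 'side') [507.41 320.96  35.44  22.08] 70.1 knob@84 [[466.4 311.8 108.2]]
o ('top',) [508.43 320.     1.49  19.7 ] 35.7 knob@84 [[467.2 311.8 108.2]]
o ('side',) [507.01 318.24  10.04  12.13] 28.1 knob@84 [[465.3 313.2 108.2]]
g ('top', 'side') [543.69 129.4   37.24  17.98] 171.4 knob@84 [[502.4 121.9 110. ]]
g ('top',) [543.87 129.41   6.05  18.  ] 70.1 knob@84 [[502.6 121.9 110. ]]
g ('side',) [543.54 128.23   5.87  15.36] 98.8 knob@84 [[502.  121.8 110. ]]
tray ('top', 'side') [ 582.33 -218.49  -11.46   30.04  -91.75  -60.22] 351.9
tray ('top',) [ 582.45 -218.38  -11.63   30.34  -91.54  -60.47] 216.7
tray ('side',) [ 582.02 -218.32  -11.04   29.38  -91.52  -59.61] 131.0
real	0m9.785s
user	0m10.362s
sys	0m0.208s
```

```bash
cat > go.py <<'E'
import sys;from h import *
# go.py x y z [tool-y angle deg]: print twist and shift (after the twist) in row units
def plan(x,y,z,ay=None):
    s=read_state();r,p,yaw=s["eef_rot"];cur=np.degrees(np.arctan2(*(Ro.from_euler('xyz',s["eef_rot"]).as_matrix()[:2,1][::-1])))
    tw=0 if ay is None else (ay-cur+180)%360-180
    R=Ro.from_euler('xyz',s["eef_rot"]).as_matrix(); R=Ro.from_euler('z',tw,degrees=True).as_matrix()@R
    d=R.T@(np.array([x,y,z])-s["eef_pos"])/50
    print("t%.2f"%s["clock"],"tcp",s["eef_pos"].round(1),"ay %.2f"%cur,"gap %.1f F %.1f"%(s["finger_gap"],s["finger_force"]),"w",s["wrist_force"].round(1),"j6 %.2f"%s["joints"][5])
    print("twist total",round(-tw/180,4),"shift total",d.round(3))
def tray(x,y): return pose(582.35,-218.4,0,-.1146)([[x,y,0]])[0][:2]
if __name__=="__main__":
    a=[float(v) for v in sys.argv[2:]]
    if sys.argv[1]=="t": x,y=tray(a[0],a[1]);print("world",x.round(1),y.round(1));plan(x,y,*a[2:])
    else: plan(*a)
E
python3 go.py w 502.4 121.9 200 100.7
```

```text
t1.00 tcp [124.7 535.7 205.5] ay 76.89 gap 94.1 F 0.0 w [ 0.5 -0.4  0.3] j6 -0.07
twist total -0.1323 shift total [-5.885 -9.534  0.109]
```

```bash
python3 -m jog '[[70,[0,0,0],-0.0441],[70,[0,0,0],-0.0441],[70,[0,0,0],-0.0441],[70,[-0.3,-0.5,0],0],[70,[-0.35,-0.56,0],0],[70,[-0.35,-0.57,0],0],[70,[-0.35,-0.57,0],0],[70,[-0.35,-0.57,0],0],[70,[-0.35,-0.57,0],0],[70,[-0.35,-0.57,0],0],[70,[-0.35,-0.57,0],0],[70,[-0.35,-0.57,0],0],[70,[-0.35,-0.57,0],0],[70,[-0.35,-0.57,0],0],[70,[-0.35,-0.57,0],0],[70,[-0.35,-0.57,0],0],[70,[-0.35,-0.57,0],0],[70,[-0.35,-0.57,0],0],[70,[-0.33,-0.5,0.1],0],[70,[0,0,0],0]]'; python3 go.py w 502.4 121.9 91 100.7
```

```text
clock: 3.0
eef_pos: [481.1, 144.1, 199.7]
eef_rot: [-3.141, -0.001, -2.958]
wrist_force: [-0.5, -0.2, 0.2]
finger_gap: 69.8
finger_force: 0.0
t3.00 tcp [481.1 144.1 199.7] ay 100.54 gap 69.8 F 0.0 w [-0.5 -0.2  0.2] j6 -1.54
twist total -0.0009 shift total [-0.337 -0.515  2.175]
```

```bash
python3 -m jog '[[60,[-0.17,-0.26,0],0],[60,[-0.17,-0.26,0],0],[60,[0,0,0.4],0],[60,[0,0,0.5],0],[60,[0,0,0.4],0],[60,[0,0,0],0],[60,[0,0,0],0]]'; python3 go.py w 502.4 121.9 91 100.7
python3 - <<'E'
from h import *
cv2.imwrite("pics/t2.png",cv2.resize(camera("top")[180:300,180:340],(640,480))[:,:,::-1])
cv2.imwrite("pics/s2.png",cv2.resize(camera("side")[200:320,280:440],(640,480))[:,:,::-1])
E
```

```text
clock: 3.7
eef_pos: [501.7, 123.9, 136.2]
eef_rot: [-3.142, 0.0, -2.954]
wrist_force: [0.2, 0.2, 0.6]
finger_gap: 60.4
finger_force: 0.0
t3.70 tcp [501.7 123.9 136.2] ay 100.72 gap 60.4 F 0.0 w [0.2 0.2 0.6] j6 -1.59
twist total 0.0001 shift total [-0.006 -0.042  0.903]
```

View pics/s2.png

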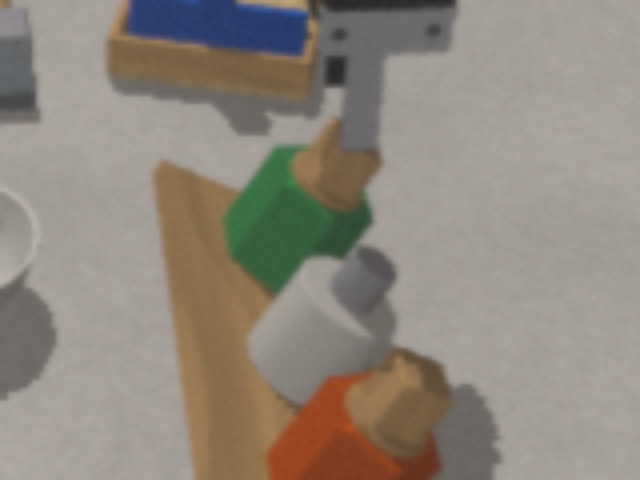

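The green jar's knob (crop about 345,165) lies under the open finger (360,110), centred as planned. I go down and grip.

```bash
python3 -m jog '[[60,[0,-0.02,0.3],0],[60,[0,-0.02,0.3],0],[60,[0,0,0.2],0],[60,[0,0,0.1],0],[60,[0,0,0],0],[20,[0,0,0],0],[20,[0,0,0],0],[20,[0,0,0],0],[20,[0,0,0],0]]' 12; python3 go.py w 502.4 121.9 205 -6.6
```

```text
clock: 4.7
eef_pos: [501.7, 122.1, 90.7]
eef_rot: [3.141, 0.0, -2.955]
wrist_force: [-1.3, 1.5, 2.1]
finger_gap: 31.5
finger_force: 1.2
t4.70 tcp [501.7 122.1  90.7] ay 100.71 gap 31.5 F 1.2 w [-1.3  1.5  2.1] j6 -1.59
twist total 0.5961 shift total [-0.003  0.014 -2.285]
```

```bash
python3 -m jog '[[20,[0,0,0],0],[20,[0,0,0],0],[20,[0,0,-0.1],0],[20,[0,0,-0.3],0],[20,[0,0,-0.4],0],[20,[0,0,-0.4],0],[20,[0,0,-0.4],0],[20,[0,0,-0.4],0],[20,[0,0,-0.3],0],[20,[0,0,0],0],[20,[0,0,0],0],[20,[0,0,0],0]]' ; python3 - <<'E'
from h import *
cv2.imwrite("pics/s3.png",cv2.resize(camera("side")[140:340,250:450],(600,600))[:,:,::-1])
E
```

```text
clock: 5.9
eef_pos: [501.2, 121.8, 204.3]
eef_rot: [-3.142, -0.002, -2.955]
wrist_force: [-0.6, 0.3, -1.6]
finger_gap: 30.0
finger_force: 12.0
```

View pics/s3.png

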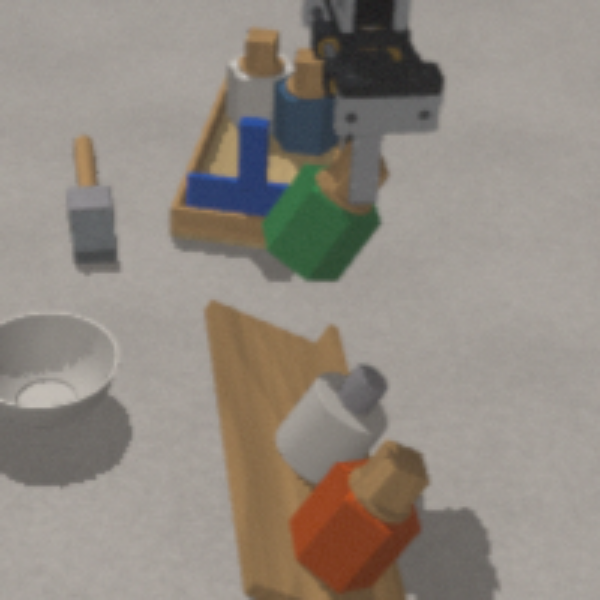

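It lifted cleanly, held rigidly at its 30° lean (green body at crop 320,220). I will let it swing upright under a weaker grip just above the tray floor, where a slip does no harm.

```bash
python3 -m jog '[[20,[0,0,0],0.03],[20,[0,0,0],0.045],[20,[0,0,0],0.045],[20,[0,0,0],0.045],[20,[0,0,0],0.045],[20,[0,0,0],0.045],[20,[0,0,0],0.045],[20,[0,0,0],0.045],[20,[0,0,0],0.045],[20,[0,0,0],0.045],[20,[0,0,0],0.045],[20,[0,0,0],0.045],[20,[0,0,0],0.045],[20,[0,0,0],0.026],[20,[0,0,0],0]]' ; python3 go.py t 25 40 205 -6.57
```

```text
clock: 7.45
eef_pos: [501.4, 121.9, 204.8]
eef_rot: [-3.14, 0.0, 1.455]
wrist_force: [-0.7, -0.6, -3.2]
finger_gap: 30.3
finger_force: 12.0
world 611.8 -181.5
t7.45 tcp [501.4 121.9 204.8] ay -6.65 gap 30.3 F 12.0 w [-0.7 -0.6 -3.2] j6 0.28
twist total -0.0004 shift total [-5.777  2.887 -0.006]
```

```bash
python3 -m jog '[[20,[-0.16,0.08,0],0],[20,[-0.34,0.17,0],0],[20,[-0.4,0.2,0],0],[20,[-0.4,0.2,0],0],[20,[-0.4,0.2,0],0],[20,[-0.4,0.2,0],0],[20,[-0.4,0.2,0],0],[20,[-0.4,0.2,0],0],[20,[-0.4,0.2,0],0],[20,[-0.4,0.2,0],0],[20,[-0.4,0.2,0],0],[20,[-0.4,0.2,0],0],[20,[-0.4,0.2,0],0],[20,[-0.4,0.2,0],0],[20,[-0.32,0.16,0],0],[20,[-0.16,0.08,0],0],[20,[0,0,0],0],[20,[0,0,0],0]]' ; python3 go.py t 25 40 130 -6.57
```

```text
clock: 9.25
eef_pos: [611.9, -181.3, 205.2]
eef_rot: [-3.141, -0.0, 1.457]
wrist_force: [-0.4, -0.1, -3.1]
finger_gap: 29.5
finger_force: 12.0
world 611.8 -181.5
t9.25 tcp [ 611.9 -181.3  205.2] ay -6.53 gap 29.5 F 12.0 w [-0.4 -0.1 -3.1] j6 -0.23
twist total 0.0002 shift total [-5.000e-03 -1.000e-03  1.504e+00]
```

```bash
python3 -m jog '[[20,[0,0,0.2],0],[20,[0,0,0.4],0],[20,[0,0,0.4],0],[20,[0,0,0.4],0],[20,[0,0,0.4],0],[20,[0,0,0.3],0],[20,[0,0,0.2],0],[20,[0,0,0.15],0],[20,[0,0,0],0],[20,[0,0,0],0]]' ; python3 -m jog '[[20,[0,0,0],0],[20,[0,0,0],0],[20,[0,0,0],0],[20,[0,0,0],0]]' 5;python3 - <<'E'
from h import *
cv2.imwrite("pics/s4.png",cv2.resize(camera("side")[110:260,260:410],(600,600))[:,:,::-1])
E
```

```text
clock: 10.25
eef_pos: [612.4, -181.8, 83.6]
eef_rot: [3.141, 0.0, 1.456]
wrist_force: [1.0, 0.0, -1.9]
finger_gap: 29.6
finger_force: 12.0
clock: 10.65
eef_pos: [612.2, -181.7, 83.1]
eef_rot: [3.141, 0.0, 1.456]
wrist_force: [-0.1, 0.6, -2.8]
finger_gap: 30.0
finger_force: 5.0
```

View pics/s4.png

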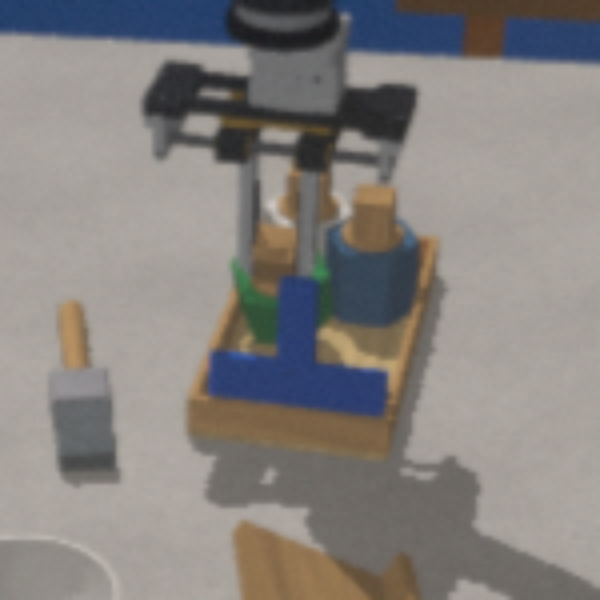

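The jar (green, crop 285,290) still leans toward the fence, inside the tray. I drop the grip to 3 N and fit the lean numerically.

```bash
cat > held.py <<'E'
from h import *
from go import tray
import sys
# lean of held jar about finger axis, from green/orange mask in side+top; TCP known
col=sys.argv[1]; s=read_state(); g=s["eef_pos"]+[0,0,18.8]; best=[]
yaw=-.1146-np.pi/2
ms={c:hmask(camera(c),col) for c in CAL}
for c,(x0,y0,x1,y1) in {"top":(340,180,480,280),"side":(290,110,390,240)}.items():
    m=ms[c][y0:y1,x0:x1]; ys,xs=np.nonzero(m); out=[]
    for t in range(-10,41,5):
        R=(Ro.from_euler('z',yaw)*Ro.from_euler('y',-np.radians(t))).as_matrix()
        L=np.zeros(((y1-y0)*S,(x1-x0)*S),np.uint8); fill(L,c,(HEX-[0,0,83.4])@R.T+g,1,(x0,y0)); fill(L,c,(KNOB-[0,0,83.4])@R.T+g,0,(x0,y0))
        M=down(L.astype(np.float32))
        out.append((t,round(float((m*(1-M)).sum())),round(float(M.sum()))))
    print(c,int(m.sum()),"(lean,seen outside model,model area)",out)
E
python3 -m jog '[[20,[0,0,0],0],[20,[0,0,0],0],[20,[0,0,0],0],[20,[0,0,0],0],[20,[0,0,0],0]]' 3; python3 held.py green
```

```text
clock: 11.2
eef_pos: [612.1, -181.7, 83.0]
eef_rot: [3.142, 0.0, 1.456]
wrist_force: [0.9, -0.4, -1.6]
finger_gap: 30.0
finger_force: 3.0
top 0 (lean,seen outside model,model area) [(-10, 0, 584), (-5, 0, 577), (0, 0, 569), (5, 0, 559), (10, 0, 557), (15, 0, 573), (20, 0, 585), (25, 0, 592), (30, 0, 613), (35, 0, 650), (40, 0, 705)]
side 188 (lean,seen outside model,model area) [(-10, 5, 574), (-5, 2, 568), (0, 1, 558), (5, 1, 543), (10, 6, 524), (15, 14, 503), (20, 28, 479), (25, 48, 450), (30, 75, 420), (35, 103, 390), (40, 131, 363)]
```

Seen pixels now fit a lean of about 0–5°, so the jar has swung upright. I firm up the grip, slide it over to the far place and lower it.

```bash
python3 -m jog '[[20,[0,0,0],0],[20,[0,0,0],0],[20,[-0.1,0,0.02],0],[20,[-0.15,0.01,0.02],0],[20,[-0.2,0.01,0.02],0],[20,[-0.2,0.01,0.02],0],[20,[-0.2,0.01,0],0],[20,[-0.2,0,0],0],[20,[-0.15,0,0],0],[20,[-0.1,0,0],0],[20,[-0.04,0,0],0],[20,[0,0,0],0],[20,[0,0,0],0]]' 15; python3 held.py green; python3 go.py t 27 -27.3 70 -6.57
```

```text
clock: 12.6
eef_pos: [606.4, -248.3, 78.9]
eef_rot: [-3.142, 0.0, 1.456]
wrist_force: [0.6, -0.8, -1.6]
finger_gap: 29.7
finger_force: 15.0
top 1 (lean,seen outside model,model area) [(-10, 0, 596), (-5, 0, 584), (0, 0, 576), (5, 0, 569), (10, 1, 560), (15, 1, 565), (20, 1, 581), (25, 1, 591), (30, 1, 601), (35, 1, 625), (40, 1, 676)]
side 277 (lean,seen outside model,model area) [(-10, 9, 533), (-5, 5, 528), (0, 4, 520), (5, 10, 511), (10, 24, 492), (15, 43, 474), (20, 65, 449), (25, 87, 428), (30, 112, 399), (35, 137, 368), (40, 161, 343)]
world 606.1 -248.6
t12.70 tcp [ 606.4 -248.3   78.9] ay -6.56 gap 29.7 F 15.0 w [ 0.4 -0.3 -3.8] j6 -0.33
twist total 0.0001 shift total [-0.006 -0.007  0.178]
```

```bash
python3 -m jog '[[20,[0,0,0.04],0],[20,[0,0,0.04],0],[20,[0,0,0.03],0],[20,[0,0,0.02],0],[20,[0,0,0],0],[20,[0,0,0],0]]'; python3 -m jog '[[20,[0,0,0.02],0],[20,[0,0,0.02],0],[20,[0,0,0],0],[20,[0,0,0],0]]'
```

```text
clock: 13.3
eef_pos: [606.9, -249.8, 74.7]
eef_rot: [3.139, 0.002, 1.456]
wrist_force: [-5.8, -4.5, 14.1]
finger_gap: 29.8
finger_force: 15.0
clock: 13.7
eef_pos: [607.0, -250.2, 73.4]
eef_rot: [3.138, 0.003, 1.456]
wrist_force: [-6.8, -5.6, 18.6]
finger_gap: 29.9
finger_force: 15.1
```

```bash
python3 - <<'E'
from h import *
a=cv2.resize(camera("side")[110:250,270:410],(560,560))[:,:,::-1]
b=cv2.resize(camera("top")[185:275,400:475],(0,0),fx=3,fy=3)[:,:,::-1]
c=np.zeros((560,225+560,3),np.uint8);c[:,:560]=a;c[:b.shape[0],560:560+b.shape[1]]=b
cv2.imwrite("pics/s5.png",c)
E
```

```text
(no output)
```

View pics/s5.png

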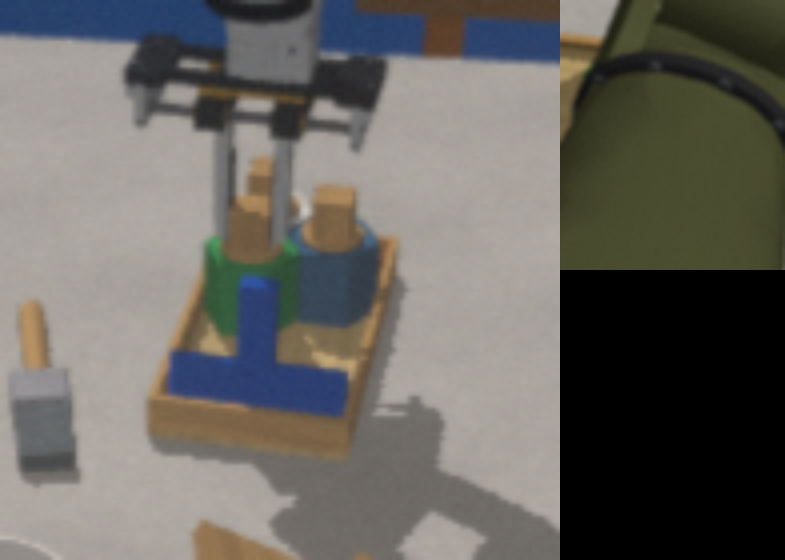

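The jar stands upright in the far row beside blue (crop 250,280). The heights agree with floor contact, given about 3 mm of slip in the grip. I relieve the pressure and release.

```bash
python3 -m jog '[[20,[0,0,-0.04],0],[20,[0,0,-0.02],0],[20,[0,0,0],0],[32,[0,0,0],0],[36,[0,0,0],0],[42,[0,0,0],0],[46,[0,0,0],0],[46,[0,0,-0.3],0],[46,[0,0,-0.5],0],[46,[0,0,-0.5],0],[46,[0,0,-0.5],0],[46,[0,0,-0.5],0],[46,[0,0,-0.3],0],[46,[0,0,0],0]]'; python3 go.py w 466.2 312.5 200 100.7
```

```text
clock: 15.2
eef_pos: [607.1, -248.8, 206.3]
eef_rot: [3.138, 0.001, 1.456]
wrist_force: [0.0, -0.5, 0.4]
finger_gap: 45.9
finger_force: 0.0
t15.20 tcp [ 607.1 -248.8  206.3] ay -6.57 gap 45.9 F 0.0 w [ 0.  -0.5  0.4] j6 -0.33
twist total -0.596 shift total [ 0.685 11.553  0.17 ]
```

```bash
python3 -m jog '[[60,[0.3,-0.1,0],0],[60,[0.54,-0.2,0],0],[60,[0.54,-0.2,0],0],[60,[0.54,-0.21,0],0],[60,[0.54,-0.21,0],0],[60,[0.54,-0.21,0],0],[60,[0.54,-0.21,0],0],[60,[0.54,-0.21,0],0],[60,[0.54,-0.21,0],0],[60,[0.54,-0.21,0],0],[60,[0.54,-0.21,0],0],[60,[0.54,-0.21,0],0],[60,[0.54,-0.21,0],0],[60,[0.54,-0.21,0],0],[60,[0.54,-0.21,0],0],[60,[0.54,-0.21,0],0],[60,[0.54,-0.2,0],0],[60,[0.54,-0.2,0],0],[60,[0.54,-0.2,0],0],[60,[0.5,-0.2,0],0]]'; python3 -m jog '[[60,[0,0,0],-0.046],[60,[0,0,0],-0.046],[60,[0,0,0],-0.046],[60,[0,0,0],-0.046],[60,[0,0,0],-0.046],[60,[0,0,0],-0.046],[60,[0,0,0],-0.046],[60,[0,0,0],-0.046],[60,[0,0,0],-0.046],[60,[0,0,0],-0.046],[60,[0,0,0],-0.046],[60,[0,0,0],-0.046],[60,[0,0,0],-0.044],[60,[0,0,0],0]]'; python3 go.py w 466.2 312.5 130 100.7
python3 - <<'E'
from h import *
im={c:camera(c) for c in CAL};np.save("side1.npy",im["side"]);np.save("top1.npy",im["top"])
cv2.imwrite("pics/t3.png",cv2.resize(im["top"][175:285,340:480],(700,550))[:,:,::-1])
E
```

```text
clock: 17.2
eef_pos: [465.6, 298.2, 202.2]
eef_rot: [-3.14, 0.001, 1.456]
wrist_force: [1.0, -0.2, -0.4]
finger_gap: 59.9
finger_force: 0.0
clock: 18.6
eef_pos: [466.1, 296.9, 202.3]
eef_rot: [-3.141, -0.002, -2.952]
wrist_force: [0.4, 0.8, -0.8]
finger_gap: 60.1
finger_force: 0.0
t18.60 tcp [466.1 296.9 202.3] ay 100.84 gap 60.1 F 0.0 w [ 0.4  0.8 -0.8] j6 -1.26
twist total 0.0008 shift total [-0.062  0.306  1.447]
```

View pics/t3.png

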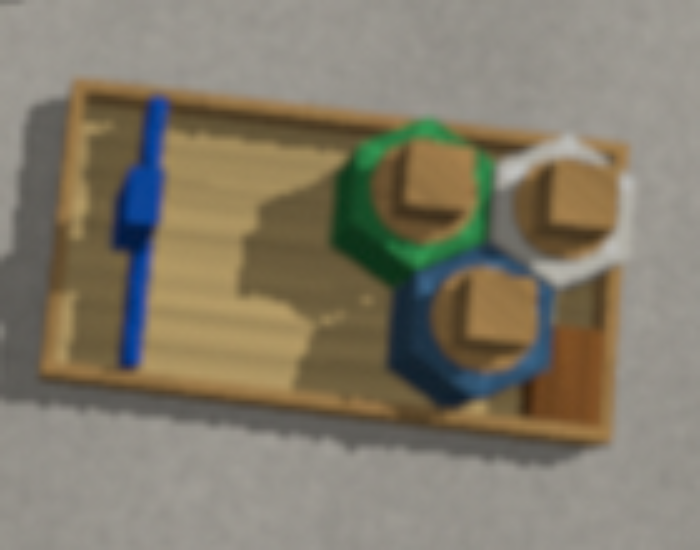

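The green jar stands flat against white and blue (crop 420,200), honeycomb forming, fence still at the far end. Next the orange jar, done the same way.

```bash
python3 -m jog '[[60,[-0.06,0.15,0],0],[60,[0,0.15,0],0],[60,[0,0,0.3],0],[60,[0,0,0.5],0],[60,[0,0,0.5],0],[60,[0,0,0.4],0],[60,[0,0,0.3],0],[60,[0,0,0.15],0],[60,[0,0,0.08],0],[60,[0,0,0],0],[60,[0,0,0],0]]';python3 go.py w 466.2 312.5 90 100.7
```

```text
clock: 19.8
eef_pos: [466.9, 312.7, 92.7]
eef_rot: [3.141, 0.001, -2.955]
wrist_force: [-0.3, 0.0, 0.1]
finger_gap: 60.2
finger_force: 0.0
t19.80 tcp [466.9 312.7  92.7] ay 100.69 gap 60.2 F 0.0 w [-0.3  0.   0.1] j6 -1.23
twist total -0.0 shift total [ 0.015 -0.002  0.053]
```

```bash
python3 -m jog '[[60,[0,0,0.05],0],[20,[0,0,0],0],[20,[0,0,0],0],[20,[0,0,0],0],[20,[0,0,0],0],[20,[0,0,0],0],[20,[0,0,0],0],[20,[0,0,-0.1],0],[20,[0,0,-0.3],0],[20,[0,0,-0.4],0],[20,[0,0,-0.4],0],[20,[0,0,-0.4],0],[20,[0,0,-0.4],0],[20,[0,0,-0.3],0],[20,[0,0,0],0]]' 12; python3 go.py t -26 62 205 -6.57
```

```text
clock: 21.3
eef_pos: [467.1, 312.6, 206.3]
eef_rot: [3.141, 0.003, -2.955]
wrist_force: [-0.2, -0.6, -3.2]
finger_gap: 29.9
finger_force: 12.1
world 563.6 -153.8
t21.30 tcp [467.1 312.6 206.3] ay 100.70 gap 29.9 F 12.1 w [-0.2 -0.6 -3.2] j6 -1.23
twist total 0.5959 shift total [-9.046  2.984  0.052]
```

```bash
python3 -m jog '[[20,[0,0,0],0.03],[20,[0,0,0],0.045],[20,[0,0,0],0.045],[20,[0,0,0],0.045],[20,[0,0,0],0.045],[20,[0,0,0],0.045],[20,[0,0,0],0.045],[20,[0,0,0],0.045],[20,[0,0,0],0.045],[20,[0,0,0],0.045],[20,[0,0,0],0.045],[20,[0,0,0],0.045],[20,[0,0,0],0.045],[20,[0,0,0],0.026],[20,[0,0,0],0]]' ; python3 go.py t -26 62 205 -6.57
```

```text
clock: 22.8
eef_pos: [466.3, 312.2, 203.3]
eef_rot: [-3.14, 0.001, 1.455]
wrist_force: [0.3, -0.6, -2.0]
finger_gap: 29.9
finger_force: 12.1
world 563.6 -153.8
t22.80 tcp [466.3 312.2 203.3] ay -6.65 gap 29.9 F 12.1 w [ 0.3 -0.6 -2. ] j6 0.64
twist total -0.0004 shift total [-9.036  2.999 -0.028]
```

```bash
python3 -m jog '[[20,[-0.2,0.07,0],0],[20,[-0.4,0.13,0],0],[20,[-0.5,0.16,0],0],[20,[-0.5,0.17,0],0],[20,[-0.5,0.17,0],0],[20,[-0.5,0.17,0],0],[20,[-0.5,0.17,0],0],[20,[-0.5,0.17,0],0],[20,[-0.5,0.17,0],0],[20,[-0.5,0.17,0],0],[20,[-0.5,0.17,0],0],[20,[-0.5,0.17,0],0],[20,[-0.5,0.17,0],0],[20,[-0.5,0.17,0],0],[20,[-0.5,0.16,0],0],[20,[-0.5,0.16,0],0],[20,[-0.5,0.16,0],0],[20,[-0.5,0.16,0],0],[20,[-0.4,0.13,0],0],[20,[-0.2,0.07,0],0]]' ; python3 -m jog '[[20,[0,0,0],0],[20,[0,0,0],0]]';python3 go.py t -26 62 83 -6.57
```

```text
clock: 24.8
eef_pos: [566.0, -164.1, 203.9]
eef_rot: [-3.141, 0.0, 1.456]
wrist_force: [-0.1, 0.2, -3.4]
finger_gap: 29.7
finger_force: 12.1
clock: 25.0
eef_pos: [566.2, -161.7, 204.3]
eef_rot: [-3.141, -0.0, 1.457]
wrist_force: [0.1, 0.3, -2.1]
finger_gap: 29.9
finger_force: 12.1
world 563.6 -153.8
t25.00 tcp [ 566.2 -161.7  204.3] ay -6.53 gap 29.9 F 12.1 w [ 0.1  0.3 -2.1] j6 -0.23
twist total 0.0002 shift total [ 0.149 -0.068  2.425]
```

```bash
python3 -m jog '[[20,[0.08,-0.04,0],0],[20,[0.07,-0.03,0.1],0],[20,[0,0,0.3],0],[20,[0,0,0.4],0],[20,[0,0,0.4],0],[20,[0,0,0.4],0],[20,[0,0,0.3],0],[20,[0,0,0.25],0],[20,[0,0,0.2],0],[20,[0,0,0.08],0],[20,[0,0,0],0],[20,[0,0,0],0]]' ; python3 -m jog '[[20,[0,0,0],0],[20,[0,0,0],0],[20,[0,0,0],0],[20,[0,0,0],0],[20,[0,0,0],0],[20,[0,0,0],0]]' 3;python3 held.py orange; python3 go.py t -26 62 83 -6.57
```

```text
clock: 26.2
eef_pos: [564.2, -154.4, 83.6]
eef_rot: [3.141, 0.0, 1.456]
wrist_force: [0.1, 0.0, -3.2]
finger_gap: 30.1
finger_force: 12.1
clock: 26.8
eef_pos: [563.9, -154.3, 83.0]
eef_rot: [3.141, 0.0, 1.456]
wrist_force: [-1.0, -0.9, -2.4]
finger_gap: 30.0
finger_force: 3.0
top 9 (lean,seen outside model,model area) [(-10, 9, 579), (-5, 9, 566), (0, 9, 557), (5, 9, 549), (10, 9, 554), (15, 9, 567), (20, 9, 579), (25, 9, 596), (30, 9, 630), (35, 9, 688), (40, 9, 741)]
side 181 (lean,seen outside model,model area) [(-10, 2, 600), (-5, 0, 593), (0, 0, 581), (5, 0, 567), (10, 0, 548), (15, 0, 525), (20, 0, 499), (25, 1, 471), (30, 4, 438), (35, 9, 404), (40, 36, 380)]
world 563.6 -153.8
t26.90 tcp [ 563.9 -154.3   83. ] ay -6.57 gap 30.1 F 3.0 w [-0.1 -0.7 -2.2] j6 -0.21
twist total -0.0 shift total [ 0.009 -0.007  0.   ]
```

```bash
python3 - <<'E'
from h import *
cv2.imwrite("pics/s6.png",cv2.resize(camera("side")[130:240,280:390],(600,600),interpolation=cv2.INTER_CUBIC)[:,:,::-1])
E
```

```text
(no output)
```

View pics/s6.png

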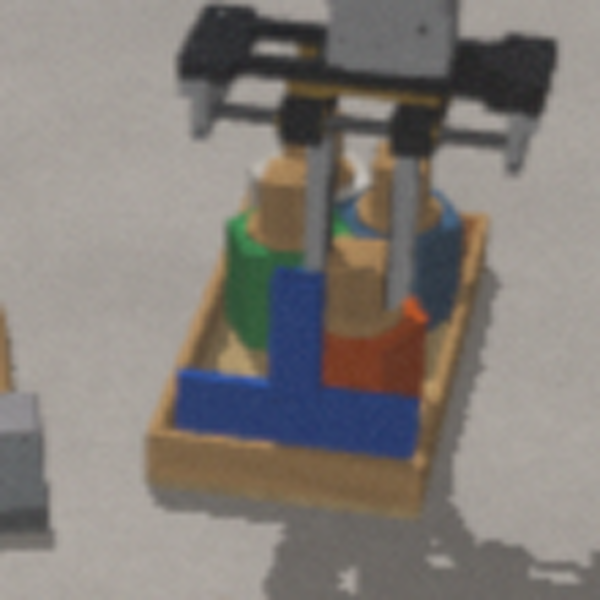

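```bash
cat > tilt.py <<'E'
from h import *
from go import tray
s=read_state();g=s["eef_pos"]+[0,0,18.8];yaw=-.1146-np.pi/2
im=camera("side");x0,y0,x1,y1=300,150,380,215
m=hmask(im,'orange')[y0:y1,x0:x1]
t0=pose(582.35,-218.4,0,-.1146);fy=87
ang=np.arange(32)*np.pi/16
col=np.array([[r*np.cos(a),r*np.sin(a),z] for a in ang for r,z in((25,60),(25,63))])
fing=[np.array([[a,b+o,c] for a in(-8,8) for b in(15,27) for c in(-18.8,80)])*[1,sg,1] for sg in(1,-1) for o in(0,)]
Rz=Ro.from_euler('z',yaw).as_matrix();res=[]
for h in range(76,97,2):
  for t in range(-10,41,3):
    R=Rz@Ro.from_euler('y',-np.radians(t)).as_matrix();L=np.zeros(((y1-y0)*S,(x1-x0)*S),np.uint8)
    f=lambda P,v:fill(L,"side",P,v,(x0,y0))
    for P,v in((HEX,1),(col,0),(KNOB,0)): f((P-[0,0,h])@R.T+g,v)
    for F in fing: f(F@Rz.T+g,0)
    f(t0(box((-63,63),(fy,fy+8),(8,46))),0);f(t0(box((-13,13),(fy+4,fy+20),(46,116))),0)
    res.append((round(float(((bl(down(L.astype(np.float32)))-bl(m))**2).sum()),1),h,t))
print(m.sum(),sorted(res)[:8])
for T in(0,11,20,29): print(T,min(r for r in res if r[2]==T))
E
python3 tilt.py
```

```text
181.0 [(9.3, 86, -4), (9.4, 86, -7), (9.5, 86, -1), (10.1, 86, 2), (10.2, 86, -10), (10.3, 88, -7), (10.5, 88, -4), (10.6, 88, -10)]Traceback (most recent call last):
  File "tilt.py", line 20, in <module>
    for T in(0,11,20,29): print(T,min(r for r in res if r[2]==T))
                                  ~~~^^^^^^^^^^^^^^^^^^^^^^^^^^^
ValueError: min() iterable argument is empty
```

The silhouette fit gives orange upright (lean about −4 ± 5°, 2–3 mm of slip), which matches the view (orange body at crop 370,345). I move it to the near place.

```bash
python3 -m jog '[[20,[0,0,0],0],[20,[0,0,0],0],[20,[-0.1,-0.01,0.02],0],[20,[-0.15,-0.02,0.02],0],[20,[-0.2,0,0.02],0],[20,[-0.2,0,0],0],[20,[-0.2,0,0],0],[20,[-0.15,0,0],0],[20,[-0.1,0,0],0],[20,[-0.04,0,0],0],[20,[0,0,0],0],[20,[0,0,0],0]]' 15;python3 go.py t -27 4.5 76 -6.57;python3 -m jog '[[20,[0,0,0.03],0],[20,[0,0,0.03],0],[20,[0,0,0.02],0],[20,[0,0,0],0],[20,[0,0,0],0]]';python3 go.py t -27 4.5 74 -6.57
```

```text
clock: 28.2
eef_pos: [555.8, -210.6, 79.9]
eef_rot: [-3.141, 0.0, 1.456]
wrist_force: [0.0, 0.1, -3.8]
finger_gap: 29.8
finger_force: 15.0
world 556.0 -210.8
t28.20 tcp [ 555.8 -210.6   79.9] ay -6.56 gap 29.8 F 15.0 w [ 0.   0.1 -3.8] j6 -0.31
twist total 0.0001 shift total [-0.004  0.005  0.078]
clock: 28.7
eef_pos: [555.8, -210.7, 75.9]
eef_rot: [-3.142, -0.0, 1.456]
wrist_force: [-0.1, 0.8, -3.1]
finger_gap: 30.0
finger_force: 15.0
world 556.0 -210.8
t28.70 tcp [ 555.8 -210.7   75.9] ay -6.57 gap 30.0 F 15.0 w [-0.1  0.8 -3.1] j6 -0.31
twist total -0.0 shift total [-0.003  0.005  0.038]
```

```bash
python3 -m jog '[[20,[0,0,0.03],0],[20,[0,0,0.02],0],[20,[0,0,0],0],[20,[0,0,0],0]]';python3 -m jog '[[20,[0,0,0.03],0],[20,[0,0,0],0]]'
```

```text
clock: 29.1
eef_pos: [556.2, -211.7, 75.1]
eef_rot: [3.14, 0.002, 1.456]
wrist_force: [-5.6, -4.1, 10.7]
finger_gap: 30.0
finger_force: 15.0
clock: 29.3
eef_pos: [556.4, -212.2, 74.2]
eef_rot: [3.139, 0.003, 1.456]
wrist_force: [-6.6, -4.7, 16.0]
finger_gap: 30.0
finger_force: 15.0
```

```bash
python3 -m jog '[[20,[0,0,-0.04],0],[20,[0,0,-0.03],0],[20,[0,0,0],0],[32,[0,0,0],0],[36,[0,0,0],0],[42,[0,0,0],0],[46,[0,0,0],0],[46,[0,0,-0.3],0],[46,[0,0,-0.5],0],[46,[0,0,-0.5],0],[46,[0,0,-0.5],0],[46,[0,0,-0.5],0],[46,[0.3,0.1,-0.3],0],[46,[0.5,0.2,0],0],[46,[0.5,0.2,0],0],[46,[0.4,0.04,0],0],[46,[0.2,0,0],0],[46,[0,0,0],0]]'; python3 - <<'E'
from h import *
exec(open("fit1.py").read().split("# tray:")[1].split("a=cam_xy")[0].split("\n",1)[1])
im=camera("side");m={("side",1):hmask(im,'wood'),("side",2):hmask(im,'blue')}
# fence only, from blue mask of side picture, tray pose known
def Rf(p,c):
    t=pose(582.35,-218.4,0,-.1146);y=p[0]
    return [(t(box((-63,63),(y,y+8),(8,46))),2),(t(box((-13,13),(y+4,y+20),(46,116))),2),(t(box((-70.5,70.5),(125,131),(0,32))),1)]
b=m["side",2].copy();b[:175]=0;b[:186,340:]=0
r=fit(Rf,[87,0],[6,.1],{("side",2):b},{"side":(300,170,375,225)});print("face y",r.x,r.fun)
E
python3 go.py t 0 99 79 -6.57
```

```text
clock: 31.1
eef_pos: [593.6, -118.6, 206.2]
eef_rot: [3.141, 0.0, 1.457]
wrist_force: [-0.0, -0.4, -0.1]
finger_gap: 46.1
finger_force: 0.0
face y [8.99414062e+01 1.29882813e-02] 8.260197639465332
world 593.7 -120.0
t31.15 tcp [ 593.4 -119.5  206.1] ay -6.54 gap 45.8 F 0.0 w [ 1.2 -0.9 -0.3] j6 -0.14
twist total 0.0002 shift total [-0.01   0.004  2.542]
```

```bash
python3 -m jog '[[46,[0,0,0.3],0],[46,[0,0,0.5],0],[46,[0,0,0.5],0],[46,[0,0,0.5],0],[46,[0,0,0.4],0],[46,[0,0,0.2],0],[46,[0,0,0.1],0],[46,[0,0,0],0],[15,[0,0,0],0],[15,[0,0,0],0],[15,[0,0,0],0],[15,[0,0,0],0],[15,[0,0,0],0]]' 15; python3 go.py t 0 46 80 -6.57; python3 - <<'E'
from h import *
cv2.imwrite("pics/s7.png",cv2.resize(camera("top")[175:285,340:480],(700,550),interpolation=cv2.INTER_CUBIC)[:,:,::-1])
E
```

```text
clock: 32.45
eef_pos: [592.5, -119.3, 81.2]
eef_rot: [-3.139, 0.0, 1.456]
wrist_force: [-12.4, 1.9, 9.3]
finger_gap: 26.0
finger_force: 15.0
world 587.6 -172.7
t32.45 tcp [ 592.5 -119.3   81.2] ay -6.56 gap 26.0 F 15.0 w [-12.4   1.9   9.3] j6 -0.14
twist total 0.0001 shift total [-1.071  0.025  0.024]
```

View pics/s7.png

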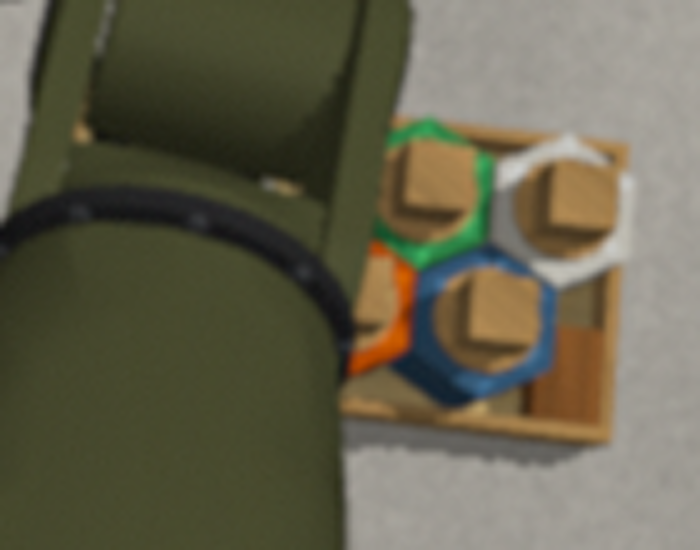

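Orange (crop 380,310) sits against blue and green, and the post is gripped. I slide the fence up.

```bash
python3 -m jog '[[15,[-0.06,0,0],0],[15,[-0.1,0,0],0],[15,[-0.12,0,0],0],[15,[-0.12,0,0],0],[15,[-0.12,0,0],0],[15,[-0.12,0,0],0],[15,[-0.12,0,0],0],[15,[-0.1,0,0],0],[15,[-0.06,0,0],0],[15,[0,0,0],0],[15,[0,0,0],0]]' 25; python3 go.py t 0 44.8 80; python3 -m jog '[[15,[-0.04,0,0],0],[15,[-0.04,0,0],0],[15,[-0.04,0,0],0],[15,[0,0,0],0],[15,[0,0,0],0]]'; python3 go.py t 0 44.8 80
```

```text
clock: 33.6
eef_pos: [587.4, -165.5, 81.2]
eef_rot: [-3.14, 0.001, 1.456]
wrist_force: [-10.9, -0.5, 7.5]
finger_gap: 25.8
finger_force: 25.0
world 587.5 -173.9
t33.60 tcp [ 587.4 -165.5   81.2] ay -6.57 gap 25.8 F 25.0 w [-10.9  -0.5   7.5] j6 -0.22
twist total 0.0 shift total [-0.167  0.021  0.024]
clock: 34.1
eef_pos: [586.8, -171.1, 81.2]
eef_rot: [-3.14, 0.0, 1.456]
wrist_force: [-10.2, 0.7, 8.1]
finger_gap: 26.0
finger_force: 25.0
world 587.5 -173.9
t34.10 tcp [ 586.8 -171.1   81.2] ay -6.56 gap 26.0 F 25.0 w [-10.2   0.7   8.1] j6 -0.23
twist total 0.0 shift total [-0.054  0.02   0.024]
```

```bash
python3 -m jog '[[15,[-0.03,0,0],0],[15,[-0.03,0,0],0],[15,[0,0,0],0],[15,[0,0,0],0]]'; python3 -m jog '[[15,[-0.02,0,0],0],[15,[-0.02,0,0],0],[15,[0,0,0],0],[15,[0,0,0],0]]';python3 -m jog '[[15,[-0.02,0,0],0],[15,[-0.02,0,0],0],[15,[0,0,0],0],[15,[0,0,0],0]]'; python3 go.py t 0 44.8 80
```

```text
clock: 34.5
eef_pos: [586.5, -174.0, 81.2]
eef_rot: [-3.14, 0.0, 1.456]
wrist_force: [-10.1, 0.8, 8.8]
finger_gap: 25.5
finger_force: 25.0
clock: 34.9
eef_pos: [586.3, -175.7, 81.2]
eef_rot: [-3.14, -0.0, 1.456]
wrist_force: [-10.0, 3.8, 7.9]
finger_gap: 25.7
finger_force: 25.0
clock: 35.3
eef_pos: [586.1, -176.8, 81.2]
eef_rot: [-3.14, -0.002, 1.457]
wrist_force: [-9.3, 9.3, 8.3]
finger_gap: 25.9
finger_force: 25.0
world 587.5 -173.9
t35.30 tcp [ 586.1 -176.8   81.2] ay -6.53 gap 25.9 F 25.0 w [-9.3  9.3  8.3] j6 -0.24
twist total 0.0 shift total [0.061 0.02  0.024]
```

```bash
python3 -m jog '[[15,[-0.02,0,0],0],[15,[-0.02,0,0],0],[15,[0,0,0],0],[15,[0,0,0],0]]'; python3 -m jog '[[15,[0.02,0,0],0],[15,[0.02,0,0],0],[15,[0,0,0],0],[28,[0,0,0],0],[34,[0,0,0],0],[44,[0,0,0],0],[46,[0,0,0],0],[46,[0,0,-0.2],0],[46,[0,0,-0.4],0],[46,[0,0,-0.5],0],[46,[0,0,-0.5],0],[46,[0,0,-0.5],0],[46,[0,0,-0.2],0],[46,[0.5,-0.3,0],0],[46,[0.5,-0.5,0],0],[46,[0.5,-0.5,0],0],[46,[0.5,-0.5,0],0],[46,[0.5,-0.3,0],0],[46,[0.4,0,0],0]]'; python3 -m jog '[[46,[0.5,-0.4,0],0],[46,[0.5,-0.4,0],0],[46,[0.4,-0.3,0],0],[46,[0,0,0],0],[46,[0,0,0],0]]';python3 - <<'E'
from h import *
im={c:camera(c) for c in CAL}
a=cv2.resize(im["top"][185:275,350:480],(0,0),fx=4,fy=4,interpolation=cv2.INTER_CUBIC);b=cv2.resize(im["side"][130:230,300:370],(0,0),fx=3.6,fy=3.6,interpolation=cv2.INTER_CUBIC)
c=np.zeros((360,a.shape[1]+b.shape[1],3),np.uint8);c[:,:a.shape[1]]=a;c[:b.shape[0],a.shape[1]:]=b
cv2.imwrite("pics/end.png",c[:,:,::-1])
W={"top":(395,190,475,275)}
t=pose(582.35,-218.4,0,-.1146)
J={}
for n,col,g in(("green","green",(27,-28)),("blue","blue",(-28,-61)),("orange","orange",(-27,2))):
    def R(p,cc):
        q=pose(*t([[p[0],p[1],6]])[0],-.1146+np.pi/2+p[2]*.01);a=np.arange(24)*np.pi/12
        return [(q(HEX),1),(q([[25*np.cos(x),25*np.sin(x),61] for x in a]),2),(q(KNOB),2)]
    m=hmask(im["top"],col)
    if n=="blue": m[:,:408]=0
    r=fit(R,[*g,0],[4,4,4],{("top",1):m},{"top":(385,190,475,275)});J[n]=r.x;print(n,r.x.round(2),round(r.fun,1))
for a,b in(("green","blue"),("orange","blue"),("green","orange")):print(a,b,np.hypot(*(J[a]-J[b])[:2]).round(1))
E
```

```text
clock: 35.7
eef_pos: [586.1, -177.2, 81.2]
eef_rot: [-3.139, -0.004, 1.457]
wrist_force: [-8.0, 20.4, 10.8]
finger_gap: 25.8
finger_force: 25.0
clock: 37.6
eef_pos: [497.7, -20.7, 195.6]
eef_rot: [-3.141, -0.0, 1.456]
wrist_force: [0.0, 0.1, -0.4]
finger_gap: 46.3
finger_force: 0.0
clock: 38.1
eef_pos: [452.5, 53.9, 195.5]
eef_rot: [3.141, 0.0, 1.457]
wrist_force: [0.7, -0.3, -0.1]
finger_gap: 45.9
finger_force: 0.0
green [ 30.96 -32.08   0.07] 102.1
blue [-26.27 -64.78   4.9 ] 72.8
orange [-25.46  -2.86   0.73] 52.8
green blue 65.9
orange blue 61.9
green orange 63.5
```

View pics/end.png

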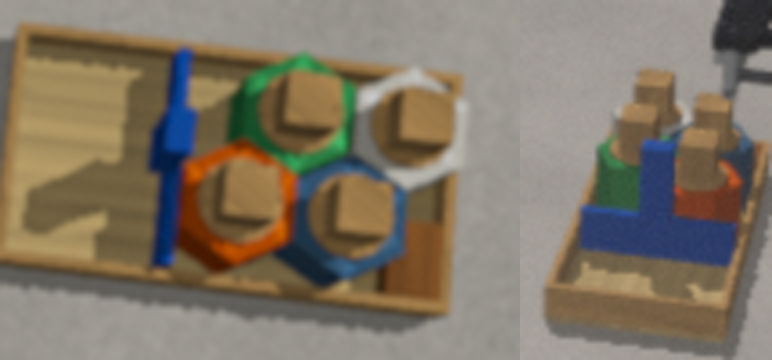

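The pack looks tight, with the fence against orange (crop 180,190) and nothing else disturbed. As a check on spacing, I measure the knob tops, all at the same height.

```bash
python3 - <<'E'
from h import *
im=camera("top");t=pose(582.35,-218.4,0,-.1146)
# template of the knob top face + its darker side: match each knob against the blue jar's by subpixel shift
G={"green":(425.5,210),"white":(455,214),"blue":(440.5,236.5),"orange":(413,232.5)}
g=cv2.GaussianBlur(im,(0,0),.7);h=cv2.cvtColor(g,cv2.COLOR_RGB2HSV)
C={}
ref=None
for n,(u,v) in G.items():
    p=cv2.resize(im[int(v)-11:int(v)+12,int(u)-11:int(u)+12],None,fx=8,fy=8,interpolation=cv2.INTER_CUBIC)
    hh=cv2.cvtColor(p,cv2.COLOR_RGB2HSV)
    m=((hh[...,2]>125)&(hh[...,0]>11)&(hh[...,0]<24)&(hh[...,1]>70)).astype(np.uint8)
    k,l,st,ce=cv2.connectedComponentsWithStats(m);d=[st[i,4]-3*np.hypot(*(ce[i]-92)) for i in range(1,k)];i=1+int(np.argmax(d))
    r=cv2.minAreaRect(np.argwhere(l==i)[:,::-1].astype(np.float32))
    uv=(np.array(r[0])+.5)/8-.5+[int(u)-11,int(v)-11]
    C[n]=cam_xy("top",*uv,102);print(n,uv.round(1),"size",np.round(np.array(r[1])/8,1),"ang",round(r[2],1),C[n].round(1))
for a,b in(("white","blue"),("white","green"),("green","blue"),("orange","blue"),("green","orange")):print(a,b,np.hypot(*(C[a]-C[b])[:2]).round(1))
E
```

```text
green [428.2 209.7] size [13.9 12.8] ang 7.4 [ 606.4 -252.5  102. ]
white [458.2 213. ] size [21.1 21.5] ang 58.6 [ 599.8 -317.9  102. ]
blue [440.9 235.9] size [13.8 14.8] ang 1.4 [ 548.7 -277.8  102. ]
orange [412.6 232.1] size [22.6 22. ] ang 90.0 [ 556.2 -216.7  102. ]
white blue 65.0
white green 65.7
green blue 63.0
orange blue 61.6
green orange 61.6
```

```bash
python3 - <<'E'
from h import *
im=cv2.resize(camera("top"),None,fx=8,fy=8,interpolation=cv2.INTER_CUBIC);g=im
G={"green":(427.5,210),"white":(456.5,214),"blue":(440.5,236.5),"orange":(412.5,232.5)}
w=72
for a in G:
    u,v=(np.array(G[a])*8).astype(int);T=g[v-w:v+w,u-w:u+w];C={}
    for b in G:
        x,y=(np.array(G[b])*8).astype(int);s=w+40
        r=cv2.matchTemplate(g[y-s:y+s,x-s:x+s],T,cv2.TM_CCOEFF_NORMED);_,q,_,(i,j)=cv2.minMaxLoc(r)
        C[b]=(cam_xy("top",(x-s+i+w)/8,(y-s+j+w)/8,102)[:2],round(q,2))
    print("ref",a,[(p[:2]+"-"+q[:2],float(np.hypot(*(C[p][0]-C[q][0])).round(1))) for p,q in(("white","blue"),("white","green"),("green","blue"),("orange","blue"),("green","orange"))],[C[b][1] for b in G])
E
```

```text
ref green [('wh-bl', 62.8), ('wh-gr', 62.3), ('gr-bl', 64.0), ('or-bl', 61.1), ('gr-or', 63.2)] [1.0, 0.6, 0.81, 0.59]
ref white [('wh-bl', 64.8), ('wh-gr', 64.1), ('gr-bl', 63.7), ('or-bl', 61.6), ('gr-or', 62.5)] [0.62, 1.0, 0.66, 0.57]
ref blue [('wh-bl', 62.7), ('wh-gr', 62.6), ('gr-bl', 63.7), ('or-bl', 61.9), ('gr-or', 62.7)] [0.78, 0.58, 1.0, 0.41]
ref orange [('wh-bl', 66.1), ('wh-gr', 64.1), ('gr-bl', 64.0), ('or-bl', 59.0), ('gr-or', 59.5)] [0.54, 0.41, 0.52, 1.0]
```

```bash
python3 -c "
from cell import *
print(sign_off())"
```

```text
the job is handed in; nothing more can be done
None
```

I stood the green and orange jars in the tray with white and blue as one honeycomb, slid the fence up against the pack and let go, and handed the job in at about 38 s. From the knob tops, neighbouring jars measured about 62–64 mm apart, though the white and orange readings were rough. The hand-in did not return a verdict.

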